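# Unlock the drying rack, park its locking pin and rack the last plaque

### The arm

A 6-joint arm with a two-finger parallel gripper is mounted at the origin on the work surface. World frame = base frame: x ahead of the robot, y to its left, z up, the work surface at z = 0. Lengths are in mm, angles in rad, forces in N, time in s.
With the tool pointing down it reaches from about 400 to 825 mm from the base axis. Payload 7 kg.
Tool frame: the origin (TCP) lies at the very end of the fingers, on their centre line; the grasp point (between the pads) lies 19 mm behind it; z points along the fingers, y is the line along which they close (so a half turn about z gives the same grasp; the last joint's range is limited). The gripper opens to 88 mm and grips with 3 to 60 N. Pads are 19 mm wide; open, the fingers measure 130 mm over their backs; the gripper's body (78 mm by 193 mm) begins 47 mm behind the grasp point.
Start: joints at [1.405, 0.359, 0.012, 0, -1.224, -0.288], TCP at [295.914, 606.655, 226.561] pointing down, gripper open.
Joint ranges: [-3.07, 3.07], [-1.43, 2.12], [-1.02, 1.25], [-3.03, 1.67], [-3.05, -0], [-3.03, 3.03]. Speed limits (rad/s): [2.39, 2.39, 3.01, 3.14, 3.14, 3.14].

### API

Orientations are given as a unit quaternion [x, y, z, w].
In Python, from plant import bot gives the robot as it stands. Calls block until the motion is done:
- bot.move_ptp(position, orientation): joint-space move of the TCP to a pose.
- bot.line_to(position, velocity=150, ori=None): straight line of the TCP; ori=None keeps the orientation; velocity is the mean speed in mm/s.
- bot.move_joints(angles): joint-space move.
- bot.move_gripper(opening, force=None): finger opening in mm; force is the grip in N (None keeps the last); returns when the fingers have stopped.
- bot.pause(seconds).
- bot.solve_ik(position, orientation): joint angles nearest the present ones, or None.
- bot.read_state(): the state.
- bot.camera(name): name is "side" or "top" or "wrist"; returns the picture (420x560x3 uint8, red, green, blue); there is no depth.
- bot.get_calibration(name): a dict with "fx", "fy", "cx", "cy" (pixels), "view" (4x4, takes a point from world to camera coordinates); the wrist camera has in their place "T_tool_cam" (4x4, takes a point from camera to tool coordinates, whose origin is the TCP and whose axes are the flange's). Camera axes: x right, y up, looking along -z (the intrinsics and any distortion apply to the point x, -y, -z); pixel columns grow to the right and rows downward; lengths in mm; the calibration is good to about 2 mm. A picture is of the moment at which its call begins: read the wrist's pose just before it. get_calibration takes no time and is no camera call.
A pose or a line that the arm cannot do raises bot.Unreachable and nothing moves.
- bot.close_job(): hands the job in; it is judged then, once.
The state is a dict: "t": time; "joint_pos": joint angles; "qvel": joint speeds; "tau": joint torques, N m; "tcp_pos": TCP position; "eef_rot": TCP orientation; "contact_force": force on the tool from outside, world axes, zero at the start; "moment": the same for the moment, N m; "width": finger opening in mm; "finger_force": force on a finger pad.
Only numpy, scipy, OpenCV 4.12 (cv2) and the standard library are available. Lean on these libraries where they do the work, as an engineer would, in place of code of your own. Each camera call takes 0.05 s, during which the arm holds its last target. There are 200 camera calls.

### The job

Draw the locking pin out of the drying rack by its wooden handle and park it in the parking stand, lying level with its handle in the roofed side notch behind the lip and its shank on the post. Then take the tall sample plaque from the easel and lower it gently (it is brittle, do not drop it) into the rack's empty slot so that it stands on its long edge on the slot floor. Leave the low plaques, tape roll, cup and spatula where they are.

Things in the scene. Friction and masses are not known exactly. Their poses are not given: they have to be found in the camera images.
- rack: fixed plywood drying rack; origin: centre of underside; base 124 (x) x 118 (y) x 10 mm. Three slots along x at y = -36, 0, 36 mm, 18 wide, 108 long, floor 10 mm up, ribs and outer walls up to 40 mm, end stops up to 26 mm. Two posts, x -56 to -24, |y| 45 to 59, rise to 130 mm; the pin through them bars all slots from above.
- rack_bore (a point): mouth of the bore on the rack's +y post (rack x -40, y 59, z 111.5 mm); a 15 mm square bore runs through both posts along rack y
- pin: locking pin, 180 mm long, 0.15 kg, along its own y. Round steel shank 12 mm thick, y -66 to 65 mm; square wooden handle 22 x 22 mm, y 65 to 115 mm, too big for the bore. Origin on the axis at the shank's middle, near the balance point. Starts in the rack, axis 110 mm up, handle outside the +y post with up to 10 mm of shank showing.
- pin_grip (a point): middle of the pin's wooden handle (pin y = +90 mm), on the axis
- pin_tip (a point): bare end of the pin's shank (pin y = -66 mm)
- stand: fixed plywood parking stand; origin: centre of underside; base 80 (x) x 200 (y) x 10 mm. Handle notch at y 40 to 98 mm (see its point). Shank post at y -78 to -66 mm: top 39 mm up, lip x 14 to 20 up to 44 mm. Between them is free space for fingers. Parked, the pin's y lies along the stand's y, handle middle at x 0, y 68, z 45 mm, shank on the post.
- notch (a point): middle of the handle notch, 45 mm up (stand x 0, y 68). Notch floor 34 mm up; roof 68 to 76 mm up over stand x -26 to 20 mm; back wall face at x -14; open to +x (away from the robot) over a lip, x 14 to 20, up to 39 mm; both y ends open. The roof leaves no room for fingers on the handle
- easel: wooden easel, fixed, that holds the tall plaque leaning 30 degrees, its top towards the easel's -y. Origin: centre of its underside; base 120 x 110 x 8 mm. Back rest reaches 50 mm up the plaque's face, front lip 8 mm.
- plaque: tall marble-look plaque, 100 (x) x 12 (y) x 85 (z) mm, about 0.16 kg. Origin: centre of its lower long edge face; z points up the plaque. Starts leaning in the easel.
- liner: thin cork strip on the floor of the rack's empty slot, 100 x 14 mm; origin at its centre, 10 mm up. The slots' occupants vary.
- chip_a: low marble plaque, 100 x 12 x 60 mm, already standing in one slot of the rack; stays there; origin centre of its lower edge
- chip_b: the other low marble plaque, same size, in another slot; stays there
- tape: bystander: roll of paper tape lying flat, 100 mm across, 24 high
- cup: bystander: white mixing cup, 80 mm across, 100 tall
- spatula: bystander: spatula lying flat
There are look-alikes about, which are no part of the job. Leave any red look-alike of the plaque alone.

How it is judged:
By the outcome, as a careful person would: the job done as asked, in the order asked, and still so for the second after the job is handed in, with the robot touching nothing.
It also fails if it takes over 67 s, if anything falls off the work surface, if the arm or the gripper's body presses on something with over 40 N, if the wrist force passes 120 N, or if a joint passes its speed limit or range.

## Working session

There is one attempt and no reset: what is moved stays moved. The work goes in short steps, each a Python script; the robot and the scene stay as the last script left them, time stands still between calls to the robot, and variables do not carry over. Pictures are saved under pics/ and viewed, at most 10 in all, crops included, and the job is handed in when it is done.

```bash
ls; mkdir -p pics
python3 - <<'E'
from plant import bot
import cv2,numpy as np
for n in ("top","side"):
    im=bot.camera(n); cv2.imwrite(f"pics/{n}0.png",cv2.resize(im[:,:,::-1],(800,600),interpolation=cv2.INTER_CUBIC)); np.save(f"pics/{n}0.npy",im)
for n in ("top","side","wrist"): print(n,bot.get_calibration(n))
print(bot.read_state())
E
```

```text
pics
top {'fx': 469.6840770098118, 'fy': 469.6840770098118, 'cx': 281.98004825473487, 'cy': 212.14815586322226, 'view': array([[-2.80538927e-02, -9.99456131e-01,  1.73326627e-02,
        -9.91273577e+01],
       [ 9.86722087e-01, -2.49131277e-02,  1.60495670e-01,
        -5.86266857e+02],
       [-1.59976570e-01,  2.16050494e-02,  9.86884349e-01,
        -1.50434883e+03],
       [ 0.00000000e+00,  0.00000000e+00,  0.00000000e+00,
         1.00000000e+00]])}
side {'fx': 425.3083387560247, 'fy': 425.3083387560247, 'cx': 277.26630142496117, 'cy': 208.5004890675877, 'view': array([[ 9.66341364e-01, -2.56883181e-01,  1.39785605e-02,
        -6.02354595e+02],
       [ 1.49816066e-01,  6.06084840e-01,  7.81163435e-01,
        -1.18560643e+02],
       [-2.09139942e-01, -7.52776327e-01,  6.24170079e-01,
        -1.33806857e+03],
       [ 0.00000000e+00,  0.00000000e+00,  0.00000000e+00,
         1.00000000e+00]])}
wrist {'fx': 311.04955062060236, 'fy': 311.04955062060236, 'cx': 275.9578551973094, 'cy': 211.72319910069618, 'T_tool_cam': array([[ 3.66895304e-04,  9.64940297e-01,  2.62469214e-01
[... 275 characters left out ...]
0e+00]])}
{'t': 0.1, 'joint_pos': array([ 1.40512395e+00,  3.59302445e-01,  1.11791063e-02, -3.34244564e-04,
       -1.22410710e+00, -2.88098513e-01]), 'qvel': array([ 0.00212217, -0.00225284,  0.00142638, -0.00055273,  0.00010533,
        0.00082926]), 'tau': array([-1.90926177e-03, -5.84163237e+01,  2.93749845e+01,  7.01553315e+00,
        1.01293274e-02, -4.93207472e-05]), 'tcp_pos': array([295.71771124, 606.29524819, 225.7324977 ]), 'eef_rot': array([ 9.74358657e-01, -2.24999262e-01, -1.12977979e-04,  7.25328124e-04]), 'contact_force': array([ 0.46219698, -0.2770126 , -0.01568861]), 'moment': array([-0.05493576,  0.01331358, -0.03040644]), 'finger_force': 0.0, 'width': 87.26269155140841}
```

View pics/top0.png

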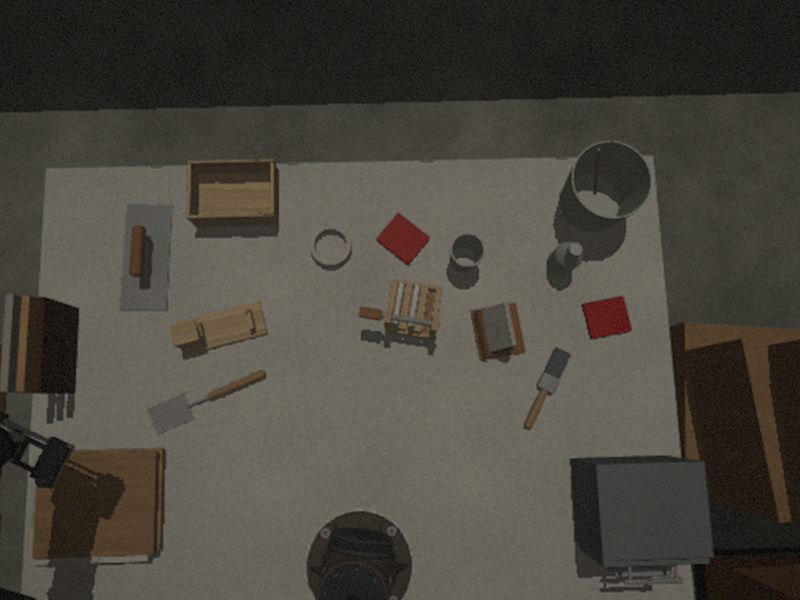

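View pics/side0.png

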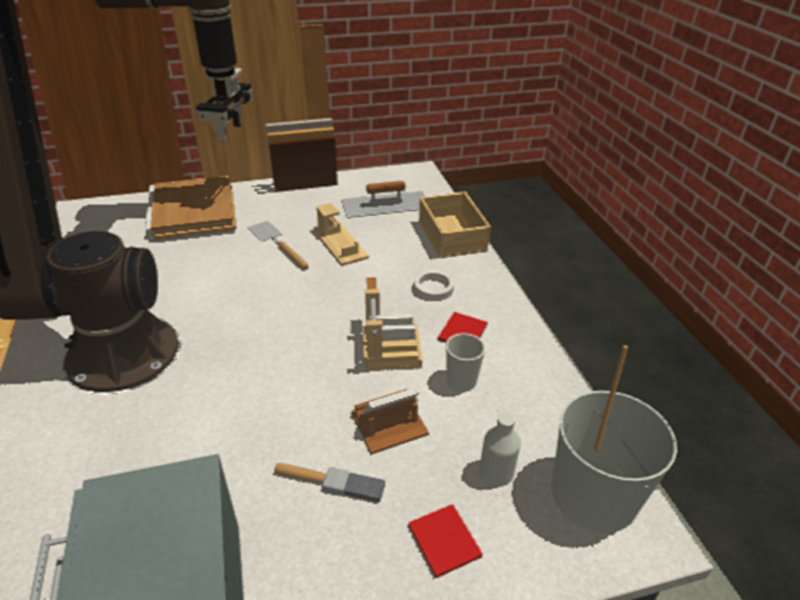

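```bash
cat > h.py <<'E'
import numpy as np, cv2
from scipy.spatial.transform import Rotation as R
from scipy.optimize import least_squares
from plant import bot
class Cam:
    def __init__(s,name,pos=None,quat=None):
        c=bot.get_calibration(name); s.f=c["fx"]; s.c=np.array([c["cx"],c["cy"]])
        if name=="wrist":
            T=np.eye(4);T[:3,:3]=R.from_quat(quat).as_matrix();T[:3,3]=pos
            s.V=np.linalg.inv(T@c["T_tool_cam"])
        else: s.V=c["view"]
        s.o=np.linalg.inv(s.V)[:3,3]
    def proj(s,P):
        q=np.atleast_2d(P)@s.V[:3,:3].T+s.V[:3,3]
        return s.c+s.f*np.stack([q[:,0]/-q[:,2],q[:,1]/q[:,2]],1)
    def ray(s,uv):
        d=np.array([(uv[0]-s.c[0])/s.f,-(uv[1]-s.c[1])/s.f,-1])@s.V[:3,:3]
        return d/np.linalg.norm(d)
    def at(s,uv,z):
        d=s.ray(uv); return s.o+d*(z-s.o[2])/d[2]
def tri(obs):
    A=np.zeros((3,3));b=np.zeros(3)
    for c,uv in obs:
        d=c.ray(uv);M=np.eye(3)-np.outer(d,d);A+=M;b+=M@c.o
    p=np.linalg.solve(A,b)
    return p,[np.round(c.proj(p)[0]-uv,1) for c,uv in obs]
def down(yaw):  # tool z down; yaw 0: tool x=+X, tool y=-Y
    return (R.from_euler('z',yaw)*R.from_quat([1,0,0,0])).as_quat()
def snap(n):
    s=bot.read_state(); im=bot.camera("wrist")
    np.savez(f"pics/{n}.npz",im=im,p=s["tcp_pos"],q=s["eef_rot"]); cv2.imwrite(f"pics/{n}_full.png",im[:,:,::-1])
def load(n):
    d=np.load(f"pics/{n}.npz"); return d["im"],Cam("wrist",d["p"],d["q"])
def crop(im,x0,y0,w,h,k):
    return cv2.resize(im[y0:y0+h,x0:x0+w,::-1],None,fx=k,fy=k,interpolation=cv2.INTER_CUBIC)
E
python3 - <<'E'
from h import *
t=Cam("top");
for n,uv,z in [("rack",(413,308),20),("handle",(371,313),110),("stand",(220,328),20),("roof",(187,334),75),("easel",(497,332),30),("tape",(331,247),20),("cup",(467,250),80),("spatA",(150,415),0),("spatB",(265,373),0),("brush",(565,350),0),("bottle",(570,250),100)]:
    print(n,t.at(np.array(uv)*.7,z).round())
print(t.proj([[0,0,0]])/.7)
for p in [(430,-60,330),(560,-60,330),(430,200,330),(560,200,330)]: print(p,bot.solve_ik(p,down(0)), bot.solve_ik(p,down(1.57)))
E
```

```text
rack [ 576. -139.   20.]
handle [553. -42. 110.]
stand [540. 312.  20.]
roof [521. 372.  75.]
easel [ 513. -333.   30.]
tape [728.  52.  20.]
cup [ 698. -265.   80.]
spatA [344. 475.   0.]
spatB [434. 211.   0.]
brush [ 469. -497.    0.]
bottle [ 688. -497.  100.]
[[358.61535623 564.55849529]]
(430, -60, 330) [ 0.31892721 -0.10912013 -0.30181355  0.         -1.3781029   1.25186912] [ 2.54538597e+00 -1.41502063e+00 -3.01813552e-01  4.44089210e-16
 -2.68400341e+00  5.95410354e-01]
(560, -60, 330) [ 0.24076707  0.12385472 -0.06657504  0.         -1.38036657  1.33002926] [ 0.24076707  0.12385472 -0.06657504  0.         -1.38036657  2.90002926]
(430, 200, 330) [ 0.85171948 -0.03434723 -0.2341295   0.         -1.37101406  0.71907685] [ 0.85171948 -0.03434723 -0.2341295   0.         -1.37101406  2.28907685]
(560, 200, 330) [ 6.71442596e-01  1.78334947e-01 -1.26991689e-03  0.00000000e+00
 -1.39119146e+00  8.99353731e-01] [ 6.71442596e-01  1.78334947e-01 -1.26991689e-03  0.00000000e+00
 -1.39119146e+00  2.46935373e+00]
```

Run:
```python
from h import *
for n,p in [("s1",(560,370,260)),("s2",(560,230,260)),("r1",(600,-60,260)),("r2",(590,-220,260)),("e1",(570,-380,260))]:
    bot.move_ptp(p,down(0)); bot.pause(.1); snap(n)
print(bot.read_state()["t"])
t=Cam("top")
a,ca=load("s1"); b,cb=load("s2")
print(ca.proj([540,312,20]),cb.proj([540,312,20]))
def box(c,x,y,w=200,h=150):
    u=c.proj([x,y,40])[0]; return max(0,min(560-w,int(u[0]-w/2))),max(0,min(420-h,int(u[1]-h/2)))
def two(n,A,B,x,y,w,h,k):
    out=[]
    for m in (A,B):
        im,c=load(m); x0,y0=box(c,x,y,w,h); print(n,m,x0,y0); out.append(crop(im,x0,y0,w,h,k))
    cv2.imwrite(f"pics/{n}.png",np.vstack(out)); print(out[0].shape)
two("stand","s1","s2",540,312,260,97,3)
two("rack","r1","r2",570,-120,200,150,2)
two("rackL","r1","r2",570,-120,190,100,3)
two("easel","r2","e1",515,-333,200,100,3)
```

```text
5.2917
[[322.04115703 198.17421439]] [[215.10808937 198.61911659]]
stand s1 194 153
stand s2 82 153
(291, 780, 3)
rack r1 225 135
rack r2 97 127
(300, 400, 3)
rackL r1 230 160
rackL r2 102 152
(300, 570, 3)
easel r2 264 193
easel e1 141 179
(300, 600, 3)
```

View pics/stand.png

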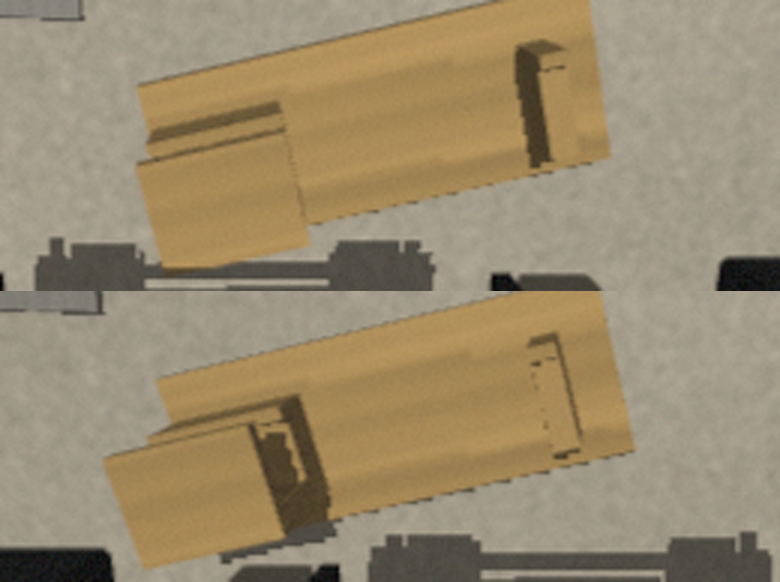

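Run:
```python
from h import *
out=[]
for m,x0,y0 in (("r1",230,140),("r2",100,140)):
    im,c=load(m); out.append(crop(im,x0,y0,200,150,4))
o=[cv2.resize(i,None,fx=.5,fy=.5) for i in out]
im1=load("r1")[0];im2=load("r2")[0]
cv2.imwrite("pics/rackB.png",np.hstack([crop(im1,235,140,160,200,2.5),crop(im2,105,140,160,200,2.5)]))
```

```text
(no output)
```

View pics/rackB.png

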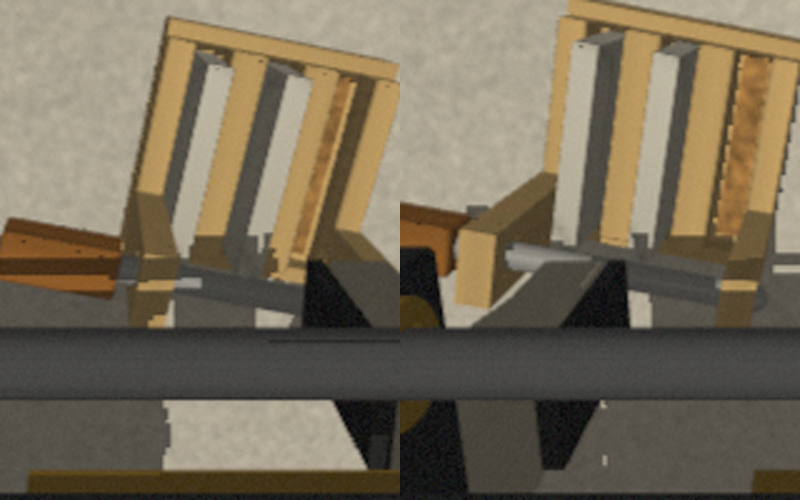

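View pics/easel.png

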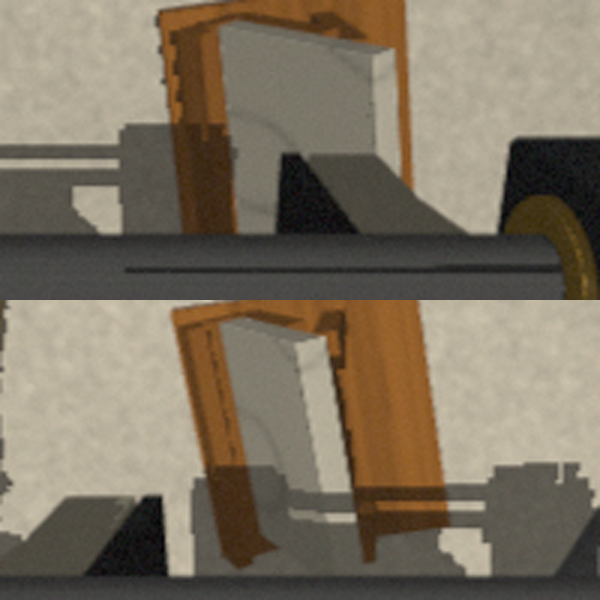

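Run:
```python
from h import *
for n,p in [("e3",(480,-400,250)),("e4",(480,-280,250)),("r3",(490,-180,250)),("r4",(490,-60,250))]:
    bot.move_ptp(p,down(0)); bot.pause(.1); snap(n)
print(bot.read_state()["t"])
def pair(out,A,B,P,w,h,k):
    o=[]
    for m in (A,B):
        im,c=load(m); u=c.proj(P)[0]; x0=max(0,min(560-w,int(u[0]-w/2))); y0=max(0,min(270-h,int(u[1]-h/2)))
        print(out,m,x0,y0,u); o.append(crop(im,x0,y0,w,h,k))
    cv2.imwrite(f"pics/{out}.png",np.hstack(o))
pair("rackC","r4","r3",[565,-110,70],200,160,2)
pair("easelC","e4","e3",[515,-335,40],133,150,3)
pair("rackD","r4","r3",[565,-110,70],160,170,2.5)
```

```text
7.9333
rackC r4 224 42 [324.31998144 122.62063675]
rackC r3 109 42 [209.52938155 122.69896231]
easelC e4 257 84 [324.04417968 159.04417759]
easelC e3 155 84 [222.16127096 159.37997006]
rackD r4 244 37 [324.31998144 122.62063675]
rackD r3 129 37 [209.52938155 122.69896231]
```

View pics/rackD.png

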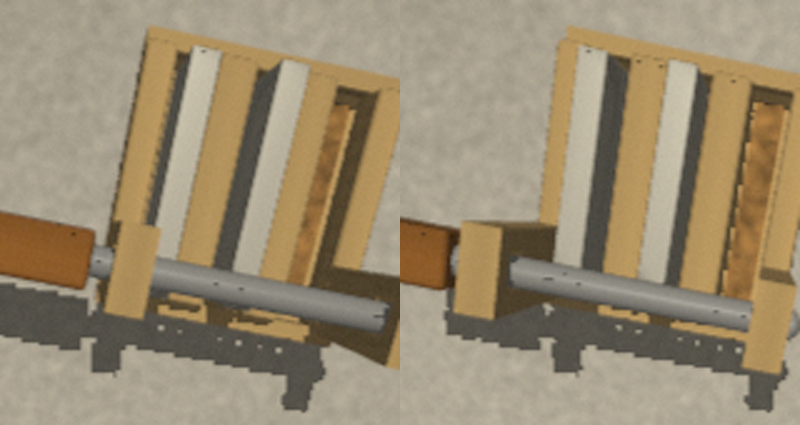

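View pics/easelC.png

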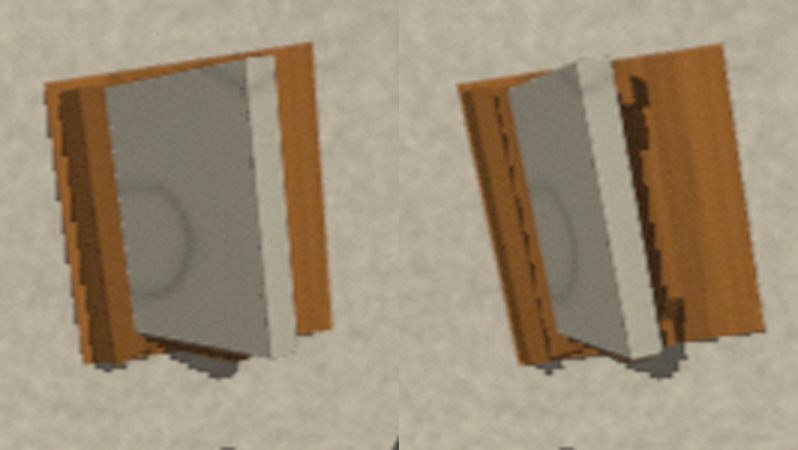

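The right slot (rackD r4 ≈(330,190), r3 ≈(765,190)) shows the bare cork, so the empty slot is rack y=-36. The pin handle is left at (45,248) and lies flat. The easel holds the grey plaque, top strip at (270,200)/(620,200), leaning to world -y. The red squares on the table are the look-alikes. The stand's roof is at the left of its crop, the post at the right.

```bash
cat > fit.py <<'E'
from h import *
def px(uv,x0,y0,k): return np.array([(uv[0]+.5)/k-.5+x0,(uv[1]+.5)/k-.5+y0])
C={n:load(n)[1] for n in ("s1","s2","r3","r4","e3","e4")}
O={"s1":(194,153,3),"s2":(82,153,3),"r4":(244,37,2.5),"r3":(129,37,2.5),"e4":(257,84,3),"e3":(155,84,3)}
def pose4(p): return R.from_euler('z',p[3]),p[:3]
def fit(obs,p0,tilt=False,lab=""):
    L=np.array([o[2] for o in obs],float); U=np.array([px(o[1],*O[o[0]]) for o in obs])
    def world(p):
        r=R.from_euler('z',p[3])
        if tilt: r=r*R.from_euler('x',p[4])
        return r.apply(L)+p[:3]
    def res(p):
        W=world(p); return np.array([C[o[0]].proj(w)[0]-u for o,w,u in zip(obs,W,U)])
    s=least_squares(lambda p:res(p).ravel(),p0,loss='soft_l1')
    print(lab,s.x.round(3),"max res",np.abs(res(s.x)).max(1).round(1)); return s.x
stand=[("s1",(137,165),(20,98,76)),("s1",(285,128),(20,40,76)),("s1",(308,243),(-26,40,76)),("s1",(160,270),(-26,98,76)),("s1",(138,85),(40,100,10)),("s1",(609,157),(-40,-100,10)),
 ("s2",(105,168),(20,98,76)),("s2",(250,131),(20,40,76)),("s2",(283,247),(-26,40,76)),("s2",(145,279),(-26,98,76)),("s2",(157,88),(40,100,10)),("s2",(634,159),(-40,-100,10))]
S=fit(stand,[540,312,0,.2],lab="stand")
rack=[("r4",(118,222),(-24,59,130)),("r4",(160,228),(-24,45,130)),("r4",(148,318),(-56,45,130)),("r4",(106,312),(-56,59,130)),
 ("r3",(60,222),(-24,59,130)),("r3",(102,226),(-24,45,130)),("r3",(92,318),(-56,45,130)),("r3",(52,316),(-56,59,130)),("r3",(365,268),(-24,-45,130)),("r3",(343,370),(-56,-45,130)),
 ("r4",(148,27),(62,59,26)),("r3",(168,27),(62,59,26)),("r4",(308,68),(54,-9,40)),("r4",(338,72),(54,-27,40)),("r3",(310,68),(54,-9,40)),("r3",(350,72),(54,-27,40)),("r3",(265,58),(54,9,40))]
K=fit(rack,[576,-139,0,-.2],lab="rack")
pin=[("r4",(94,232),(11,65,11)),("r4",(84,290),(-11,65,11)),("r3",(52,231),(11,65,11)),("r3",(47,288),(-11,65,11)),("r4",(1,212),(11,98.5,11))]
P=fit(pin[:4],[550,-110,110,-.2],lab="pin")
for i,j in((0,2),(1,3)): print(tri([(C[o[0]],px(o[1],*O[o[0]])) for o in (pin[i],pin[j])]))
plq=[("e4",(245,58),(50,6,85)),("e4",(272,57),(50,-6,85)),("e4",(296,352),(-50,-6,85)),("e4",(268,357),(-50,6,85)),
 ("e3",(179,60),(50,6,85)),("e3",(209,57),(50,-6,85)),("e3",(262,350),(-50,-6,85)),("e3",(231,360),(-50,6,85))]
Q=fit(plq,[513,-320,10,.1,.52],True,lab="plaque")
for i in range(4): print(tri([(C[o[0]],px(o[1],*O[o[0]])) for o in (plq[i],plq[i+4])]))
eas=[("e4",(311,42),(60,-55,8)),("e4",(330,330),(-60,-55,8)),("e3",(325,43),(60,-55,8)),("e3",(365,330),(-60,-55,8)),("e4",(45,84),(60,55,8)),("e3",(60,84),(60,55,8))]
E=fit(eas,[513,-330,0,.1],lab="easel")
# pin in rack frame
r=R.from_euler('z',-K[3]); print("pin origin in rack",r.apply(P[:3]-K[:3]).round(1),"grip",r.apply(R.from_euler('z',P[3]).apply([0,90,0])+P[:3]-K[:3]).round(1))
np.savez("poses.npz",S=S,K=K,P=P,Q=Q,E=E)
E
python3 fit.py
```

```text
stand [ 5.43785e+02  3.14964e+02 -2.44800e+00  2.28000e-01] max res [0.6 0.9 0.4 1.6 0.5 0.3 0.8 0.4 1.  1.1 0.3 0.4]
rack [ 5.75637e+02 -1.35979e+02  8.56000e-01 -1.75000e-01] max res [1.6 0.8 1.6 0.5 0.4 0.9 0.9 1.  2.6 2.5 1.1 1.8 3.5 0.8 0.7 0.9 1.5]
pin [ 5.36260e+02 -1.26313e+02  1.04313e+02 -1.86000e-01] max res [0.8 0.3 0.3 1.1]
(array([558.62526418, -64.34229076, 115.13626518]), [array([ 0. , -0.2]), array([0. , 0.2])])
(array([538.08762088, -60.70699563, 116.17862112]), [array([ 0. , -0.4]), array([0. , 0.4])])
plaque [ 5.18396e+02 -3.06156e+02  1.68430e+01  1.39000e-01  5.51000e-01] max res [0.2 0.6 0.7 0.7 0.5 1.  0.6 0.2]
(array([ 573.42419673, -338.62107334,   91.73918909]), [array([-0. ,  0.1]), array([-0. , -0.1])])
(array([ 574.24583207, -347.87381194,   88.9417029 ]), [array([ 0. , -0.3]), array([0. , 0.3])])
(array([ 476.44319829, -362.36056437,   88.5188118 ]), [array([ 0. , -0.5]), array([-0. ,  0.5])])
(array([ 474.56920523, -351.86043384,   92.0423912 ]), [array([-0. ,  0.4]), array([-0. , -0.4])])
easel [ 5.18341e+02 -3.35901e+02 -2.92000e+00  1.42000e-01] max res [0.3 0.3 0.4 0.1 0.4 0.1]
pin origin in rack [-40.5   2.7 103.5] grip [-39.4  92.7 103.5]
```

Run:
```python
from h import *
for n,p in [("s5",(620,300,250)),("r5",(640,-120,250))]:
    bot.move_ptp(p,down(-3.1)); bot.pause(.15); snap(n)
print(bot.read_state()["t"])
d=np.load("poses.npz"); o=[]
for n,P,(w,h) in (("r5",[565,-125,60],(190,145)),("s5",[540,315,40],(260,130))):
    im,c=load(n); u=c.proj(P)[0]; x0=int(u[0]-w/2); y0=int(max(0,u[1]-h/2)); k=2.5 if n=="s5" else 3
    if n=="s5": k=570/260
    print(n,x0,y0,k); o.append(crop(im,x0,y0,w,h,k))
    if n=="r5": p=d["K"];L=[(-24,59,130),(-24,45,130),(-56,45,130),(-56,59,130),(-24,-45,130),(-24,-59,130),(-56,-45,130),(-56,-59,130),(-50,-29,11),(50,-29,11),(50,-43,11)]
    else: p=d["S"];L=[(20,98,76),(20,40,76),(-26,40,76),(-26,98,76),(40,100,10),(40,-100,10),(-40,-100,10)]
    W=R.from_euler('z',p[3]).apply(L)+[p[0],p[1],0]
    print(np.c_[L,((c.proj(W)-[x0,y0]+.5)*k-.5).round()+[0,435 if n=="s5" else 0]])
o[1]=o[1][:165+120]
m=np.vstack([o[0],o[1][:,:570]])[:720]; m=cv2.resize(m,None,fx=600/720,fy=600/720) if 0 else m
print(m.shape)
cv2.imwrite("pics/rot_r.png",o[0]);cv2.imwrite("pics/rot_s.png",o[1])
# montage within 800x600: scale both
a=crop(load("r5")[0],*[int(v) for v in (0,0,1,1)],1)
```

```text
12.8667
r5 176 49 3
[[-24.  59. 130. 465. 215.]
 [-24.  45. 130. 418. 204.]
 [-56.  45. 130. 447.  86.]
 [-56.  59. 130. 495.  98.]
 [-24. -45. 130. 106. 132.]
 [-24. -59. 130.  56. 120.]
 [-56. -45. 130. 125.   9.]
 [-56. -59. 130.  74.  -4.]
 [-50. -29.  11. 217. 105.]
 [ 50. -29.  11. 171. 352.]
 [ 50. -43.  11. 139. 345.]]
s5 160 54 2.1923076923076925
[[  20.   98.   76.  504.  588.]
 [  20.   40.   76.  381.  612.]
 [ -26.   40.   76.  368.  509.]
 [ -26.   98.   76.  495.  484.]
 [  40.  100.   10.  470.  625.]
 [  40. -100.   10.  128.  689.]
 [ -40. -100.   10.   94.  547.]]
(720, 570, 3)
```

Run:
```python
from h import *
a=crop(load("r5")[0],176,49,190,145,2);b=crop(load("s5")[0],150,54,270,130,2.3)
m=np.zeros((a.shape[0]+b.shape[0],max(a.shape[1],b.shape[1]),3),np.uint8)
m[:a.shape[0],:a.shape[1]]=a;m[a.shape[0]:,:b.shape[1]]=b;print(m.shape,a.shape)
cv2.imwrite("pics/rot.png",m)
```

```text
(589, 621, 3) (290, 380, 3)
```

View pics/rot.png

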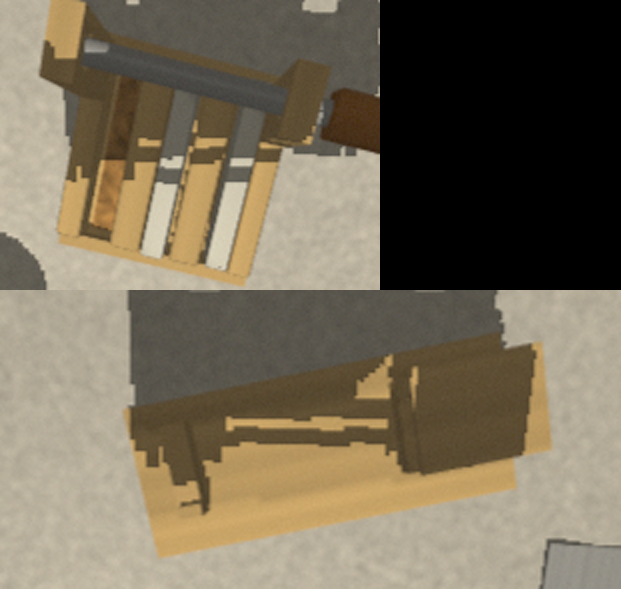

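```bash
cat > fit2.py <<'E'
import io,contextlib
with contextlib.redirect_stdout(io.StringIO()): from fit import *
for n in("r5","s5"): C[n]=load(n)[1]
O["r5"]=(176,49,2);O["s5"]=(150,54,2.3)
rack+=[("r5",(329,66),(-56,59,130)),("r5",(299,60),(-56,45,130)),("r5",(77,83),(-24,-45,130)),("r5",(42,77),(-24,-59,130)),("r5",(243,285),(62,59,26)),("r5",(58,240),(62,-59,26)),
 ("r5",(114,228),(50,-29,11)),("r5",(90,224),(50,-43,11)),("r3",(388,106),(50,-43,11)),("r3",(352,104),(50,-29,11))]
stand+=[("s5",(162,266),(40,-100,10)),("s5",(124,118),(-40,-100,10)),("s5",(515,197),(40,100,10)),("s5",(543,53),(-26,98,76)),("s5",(552,157),(20,98,76)),("s5",(418,184),(20,40,76))]
T0=bot.get_calibration("wrist")["T_tool_cam"]
def world(p,o): return (R.from_euler('z',p[2])*R.from_euler('x',p[4] if len(p)>4 else 0)).apply(o)+[p[0],p[1],p[3] if len(p)>3 else 0]
sets=[(rack,0,3),(stand,3,3),(eas,6,3),(plq,9,5),(pin,14,4)]
def projb(n,w,b):
    d=np.load(f"pics/{n}.npz");T=np.eye(4);T[:3,:3]=R.from_quat(d["q"]).as_matrix();T[:3,3]=d["p"]
    D=np.eye(4);D[:3,:3]=R.from_rotvec(b[3:]).as_matrix();D[:3,3]=b[:3]
    V=np.linalg.inv(T@T0@D); c=C[n]; q=w@V[:3,:3].T+V[:3,3]
    return c.c+c.f*np.stack([q[:,0]/-q[:,2],q[:,1]/q[:,2]],1)
views={}
def res(p,full=False):
    b=p[18:]; out=[]
    for obs,i,m in sets:
        W=world(p[i:i+m],np.array([o[2] for o in obs],float))
        out.append(np.array([projb(o[0],W[j:j+1],b)[0]-px(o[1],*O[o[0]]) for j,o in enumerate(obs)]))
    if full: return out
    return np.r_[np.concatenate(out).ravel(),b[:3]/2,b[3:]/.006]
p0=np.r_[K[0],K[1],K[3],S[0],S[1],S[3],E[0],E[1],E[3],Q[0],Q[1],Q[3],Q[2],Q[4],P[0],P[1],P[3],P[2],np.zeros(6)]
s=least_squares(res,p0,loss='soft_l1').x
for (o,i,m),r,n in zip(sets,res(s,True),("rack","stand","easel","plaque","pin")):
    print(n,s[i:i+m].round(3),np.linalg.norm(r,axis=1).round(1))
print("bias",s[18:].round(4)); np.save("fit.npy",s)
ri=R.from_euler('z',-s[2]); print("pin in rack",ri.apply([s[14]-s[0],s[15]-s[1],s[17]]).round(1), "dyaw",s[16]-s[2])
re=R.from_euler('z',-s[8]); print("plaque in easel",re.apply([s[9]-s[6],s[10]-s[7],s[12]]).round(1))
E
python3 fit2.py
```

```text
rack [ 5.74813e+02 -1.37218e+02 -1.90000e-01] [1.4 0.1 2.7 1.3 1.  1.  0.9 1.9 5.  1.8 1.  1.  3.6 2.1 0.8 2.4 2.6 1.3
 1.3 2.1 1.1 0.7 1.1 1.6 1.6 1.4 2.7]
stand [5.43663e+02 3.13707e+02 2.28000e-01] [0.8 1.  0.4 2.2 0.7 0.1 0.9 0.9 1.1 0.9 0.4 0.4 1.5 0.5 0.3 1.3 1.  2.2]
easel [ 5.17842e+02 -3.37292e+02  1.41000e-01] [0.5 0.5 0.6 0.2 0.6 0.3]
plaque [ 5.18176e+02 -3.07485e+02  1.38000e-01  1.86770e+01  5.52000e-01] [0.2 0.7 0.9 0.7 0.5 0.9 0.6 0.2]
pin [ 5.36414e+02 -1.27509e+02 -1.83000e-01  1.05734e+02] [0.9 0.5 0.3 1.1 0.7]
bias [-1.4925e+00  8.6500e-02  1.7921e+00 -2.5000e-03  4.0000e-04 -1.1000e-03]
pin in rack [-39.5   2.3 105.7] dyaw 0.006817859275009525
plaque in easel [ 4.5 29.5 18.7]
```

```bash
cat > edge.py <<'E'
import io,contextlib
with contextlib.redirect_stdout(io.StringIO()): from fit2 import *
from scipy.optimize import differential_evolution
b=s[18:]
def rect(x0,x1,y0,y1,z): return [((x0,y0,z),(x1,y0,z)),((x0,y1,z),(x1,y1,z)),((x0,y0,z),(x0,y1,z)),((x1,y0,z),(x1,y1,z))]
rackE=rect(-56,-24,45,59,130)+rect(-56,-24,-59,-45,130)+[((-15,y,40),(54,y,40)) for y in(-27,-9,9,27,45,-45)]+[((-15,y,10.5),(48,y,10.5)) for y in(-29,-43)]+[((62,-59,26),(62,59,26)),((-20,59,40),(54,59,40)),((-20,-59,40),(54,-59,40))]
standE=rect(-26,20,40,98,76)+[((40,-100,10),(40,100,10)),((-40,-100,10),(-40,35,10)),((-40,-100,10),(40,-100,10)),((40,100,10),(25,100,10))]
G={}
for n in C:
    g=cv2.GaussianBlur(load(n)[0].astype(np.float32),(0,0),.8)
    G[n]=(np.stack([cv2.Sobel(g[...,i],cv2.CV_32F,1,0) for i in range(3)],-1),np.stack([cv2.Sobel(g[...,i],cv2.CV_32F,0,1) for i in range(3)],-1))
def score(p,E,ns):
    t=0;A=world(p,[e[0] for e in E]);B=world(p,[e[1] for e in E])
    for n in ns:
        a=projb(n,A,b);c=projb(n,B,b)
        for u,v in zip(a,c):
            d=v-u;L=np.hypot(*d);nr=np.array([-d[1],d[0]])/L;q=u+np.linspace(.06,.94,24)[:,None]*d
            m=q.astype(np.float32)[:,None]
            gx=cv2.remap(G[n][0],m,None,1);gy=cv2.remap(G[n][1],m,None,1)
            t+=np.tanh(np.abs(gx*nr[0]+gy*nr[1]).max(-1)/120).mean()*L/40
    return -t
for nm,p,E_,ns in (("rack",s[:3],rackE,("r3","r4","r5")),("stand",s[3:6],standE,("s1","s2","s5"))):
    w=np.array([5,5,.03])
    r=differential_evolution(lambda x:score(x,E_,ns),list(zip(p-w,p+w)),maxiter=40,popsize=10,seed=1)
    print(nm,p.round(3),score(p,E_,ns),r.x.round(3),r.fun)
    for k in ns:
        q=differential_evolution(lambda x:score(x,E_,[k]),list(zip(p-w,p+w)),maxiter=25,popsize=8,seed=1);print("  ",k,q.x.round(3))
E
time python3 edge.py
```

```text
rack [ 5.74813e+02 -1.37218e+02 -1.90000e-01] -51.89454094570237 [ 5.75044e+02 -1.37313e+02 -1.89000e-01] -51.9952856196625
   r3 [ 5.7482e+02 -1.3708e+02 -1.9500e-01]
   r4 [ 5.74495e+02 -1.37930e+02 -1.93000e-01]
   r5 [ 5.75501e+02 -1.37571e+02 -1.88000e-01]
stand [5.43663e+02 3.13707e+02 2.28000e-01] -26.739148053633464 [5.43786e+02 3.13721e+02 2.34000e-01] -27.10987292572259
   s1 [5.42716e+02 3.13042e+02 2.31000e-01]
   s2 [5.43438e+02 3.14179e+02 2.33000e-01]
   s5 [5.44373e+02 3.13542e+02 2.30000e-01]
real	0m18.291s
user	0m18.516s
sys	0m0.770s
```

```bash
cat >> h.py <<'E'
RK=(np.array([575.0,-137.3,0]),-.190); ST=(np.array([543.7,313.7,0]),.232)
def W(f,p): return R.from_euler('z',f[1]).apply(p)+f[0]
def st(l=""):
    s=bot.read_state(); print(l,"t%.2f"%s["t"],"tcp",s["tcp_pos"].round(1),"F",s["contact_force"].round(1),"M",s["moment"].round(2),"w%.1f"%s["width"],"ff%.0f"%s["finger_force"]); return s
E
python3 - <<'E'
from h import *
q=down(-np.pi/2+RK[1])
bot.move_gripper(60)
bot.move_ptp(W(RK,[-40,92.5,150]),q); st("above")
bot.line_to(W(RK,[-40,92.5,102]),100); st("down")
bot.move_gripper(0,45); st("grip")
s=bot.read_state(); p=s["tcp_pos"]; print("rack frame",R.from_euler('z',-RK[1]).apply(p-RK[0]).round(1))
tgt=W(RK,[-40,92.5,103.5])
bot.line_to(tgt,30); st("lift")
bot.line_to(tgt+R.from_euler('z',RK[1]).apply([0,10,0]),60); st("pull10")
E
```

```text
above t14.65 tcp [553.8 -39.  150.5] F [-0.5  0.2  0.1] M [ 0.04 -0.07 -0.04] w59.8 ff0
down t15.28 tcp [553.6 -39.  102.3] F [-0.2  0.3  0.7] M [ 0.11 -0.1  -0.01] w60.1 ff0
grip t15.98 tcp [553.2 -38.9 102.1] F [-0.8 -0.4  1.7] M [ 0.16  0.08 -0.02] w21.8 ff45
rack frame [-40.   92.5 102.1]
lift t16.23 tcp [553.  -38.9 103.3] F [ 0.6  0.  -1.9] M [ 0.22 -0.08 -0.07] w21.6 ff45
pull10 t16.55 tcp [555.2 -28.6 103.4] F [ 0.5  0.1 -1.3] M [ 0.23 -0.09  0.02] w21.6 ff45
```

Run:
```python
from h import *
g=lambda y,z:W(RK,[-40,92.5+y,z])
bot.line_to(g(70,103.5),80); st("70")
bot.line_to(g(145,103.5),100); st("145")
q=down(-np.pi/2+ST[1]); D=(np.array([560.,60,0]),ST[1])
bot.move_ptp(W(D,[0,90,60]),q); st("over")
bot.line_to(W(D,[0,90,8]),80); s=st("z8")
z=8
while z>1.5:
    z-=1; bot.line_to(W(D,[0,90,z]),20); f=bot.read_state()["contact_force"][2]
    if f>2: break
st("table")
```

```text
70 t17.45 tcp [566.2  29.7 103.4] F [-0.3 -0.9 -2.8] M [ 0.18 -0.11 -0.01] w21.7 ff45
145 t18.35 tcp [580.3 103.3 103.4] F [ 0.4 -0.1 -2.2] M [ 0.2  -0.08  0.05] w21.6 ff45
over t18.75 tcp [538.5 147.3  59.6] F [-0.6  1.  -1.2] M [ 0.23 -0.18  0.02] w21.7 ff45
z8 t19.55 tcp [539.7 147.7   8.3] F [ 0.5 -0.1 -1.7] M [ 0.2  -0.05  0.02] w21.8 ff45
table t21.05 tcp [539.4 147.7   3.1] F [-5.   0.8 12.4] M [ 0.06  1.75 -0.01] w21.6 ff45
```

```bash
cat >> h.py <<'E'
D=(np.array([560.,60,0]),ST[1])
def pitched(a,yaw=ST[1]): return (R.from_euler('z',yaw)*R.from_euler('x',a)*R.from_euler('z',-yaw)*R.from_quat(down(-np.pi/2+ST[1]))).as_quat()
E
python3 - <<'E'
from h import *
bot.move_gripper(50); st("open")
bot.line_to(W(D,[0,90,40]),150)
bot.line_to(W(D,[0,0,40]),200,pitched(.038))
bot.line_to(W(D,[0,0,2.5]),80); st("down")
bot.move_gripper(0,45); st("grip")
bot.line_to(W(D,[0,0,60]),80,pitched(0)); st("lift")
E
```

```text
open t21.76 tcp [539.3 147.6   2. ] F [-0.4 -0.1  0.6] M [ 0.05 -0.04  0.04] w49.5 ff0
down t23.38 tcp [559.8  60.3   2.2] F [-0.1  0.5 -0.1] M [-0.04 -0.08 -0.01] w50.0 ff0
grip t24.10 tcp [560.   60.    2.6] F [-1.1 -0.3  0.5] M [-0.08  0.    0.01] w10.3 ff45
lift t24.97 tcp [559.7  59.9  59.7] F [-0.1  0.1 -3.1] M [ 0.02 -0.04 -0.03] w10.6 ff45
```

Run:
```python
from h import *
im=bot.camera("side"); c=Cam("side"); 
bot.line_to(W(ST,[48,-22,80]),250,pitched(0)); 
bot.line_to(W(ST,[48,-22,48.7]),100); bot.pause(.1);st("pre"); snap("park0")
side=bot.camera("side"); u=c.proj(W(ST,[0,0,40]))[0].astype(int)
a=crop(side,u[0]-50,u[1]-45,100,90,4); b=crop(load("park0")[0],0,0,560,420,.71)
m=np.zeros((360,800,3),np.uint8); m[:360,:400]=a; m[:298,400:798]=b[:298,:398]; cv2.imwrite("pics/park0.png",m)
print(u-[50,45], ((c.proj([W(ST,[48,68,54.5]),W(ST,[48,-88,54.5]),W(ST,[20,40,76]),W(ST,[20,40,68]),W(ST,[48,93,54.5]),W(ST,[48,43,54.5])])-(u-[50,45]))*4).round())
print(((load("park0")[1].proj([W(ST,[48,-88,54.5]),W(ST,[48,43,54.5])]))*.71+[400,0]).round())
```

```text
pre t26.72 tcp [593.1 294.2  45.8] F [  7.2 -30.4  -4.3] M [-10.8   -2.68   0.94] w13.0 ff45
[187 116] [[216. 125.]
 [284. 201.]
 [201. 126.]
 [201. 133.]
 [206. 114.]
 [226. 137.]]
[[590. 108.]
 [591. 271.]]
```

View pics/park0.png

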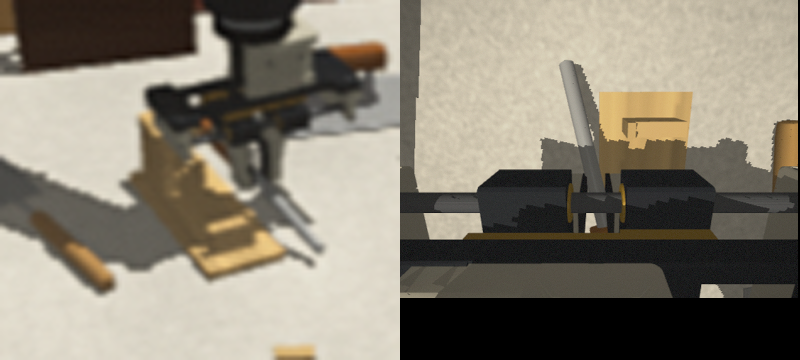

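The pin's handle clipped the roof edge on the way in, because my straight line started on the wrong side. The pin is now skewed in the fingers, with the tip to the left at (567,65) in the wrist view. I'll back off, set it on the table again, measure it and regrasp.

Run:
```python
from h import *
bot.line_to(W(ST,[55,-62,52]),100); st("back")
bot.line_to(W(ST,[70,-150,80]),200); st("back2")
bot.line_to(W(D,[0,0,30]),250); st("over table")
snap("held")
```

```text
back t27.38 tcp [611.8 266.4  52.3] F [-0.   0.6 -1.9] M [ 0.14 -0.07 -0.  ] w10.6 ff45
back2 t27.99 tcp [646.4 183.8  80.1] F [-1.  0. -2.] M [ 0.06 -0.03  0.02] w10.8 ff45
over table t28.77 tcp [560.5  60.8  30.3] F [ 0.8  0.3 -1.1] M [ 0.11 -0.1   0.01] w10.7 ff45
```

Run:
```python
from h import *
z=30
while z>2:
    z-=3 if z>14 else 1.5; bot.line_to(W(D,[0,0,z]),50); f=bot.read_state()["contact_force"][2]
    if f>1.5: break
st("contact")
bot.move_gripper(50); 
bot.line_to(W(D,[0,0,60]),150)
bot.move_ptp(W(D,[-60,-30,220]),down(0)); bot.pause(.1); snap("t1"); st()
im,c=load("t1"); h=cv2.cvtColor(im,cv2.COLOR_RGB2HSV)
u=c.proj([[560,60,10]])[0]; print(u)
m=((h[...,1]>120)&(h[...,0]<20)&(h[...,2]>50)).astype(np.uint8); n,l,s,ce=cv2.connectedComponentsWithStats(m)
for i in range(1,n):
    if s[i,4]>150: print(s[i],ce[i].round(), c.at(ce[i],20).round(), cv2.minAreaRect(np.argwhere(l==i)[:,::-1].astype(np.float32)))
cv2.imwrite("pics/t1.png",cv2.resize(im[:,:,::-1],(800,600)))
```

```text
contact t30.07 tcp [560.2  60.2  15.1] F [-0.7  1.9  1.9] M [ 0.6   0.07 -0.02] w10.5 ff45
 t32.76 tcp [508.4  17.1 219.2] F [-1.  -1.   0.4] M [-0.03  0.   -0.01] w50.1 ff0
[239.85009146 143.72559789]
[389   0  46  25 560] [413.   8.] [ 695. -120.   20.] ((411.5, 12.0), (24.0, 45.0), 90.0)
[ 363   60   84  131 2237] [395. 118.] [ 588. -113.   20.] ((399.3506164550781, 126.7935791015625), (67.3154296875, 124.8363265991211), 12.92599868774414)
[ 407   77   86  116 1877] [460. 130.] [ 575. -186.   20.] ((455.1318359375, 138.39581298828125), (43.48250198364258, 128.5250244140625), 26.987890243530273)
[   0  104  116   95 6113] [ 49. 151.] [553. 275.  20.] ((50.20589828491211, 149.82354736328125), (72.0330810546875, 116.90216827392578), 75.96376037597656)
[ 505  130   55  104 4016] [538. 184.] [ 515. -286.   20.] ((532.0, 181.5), (103.0, 54.0), 90.0)
[168 142  49  28 852] [192. 155.] [548. 114.  20.] ((192.16632080078125, 155.19850158691406), (19.270828247070312, 45.99983596801758), 76.60750579833984)
```

View pics/t1.png

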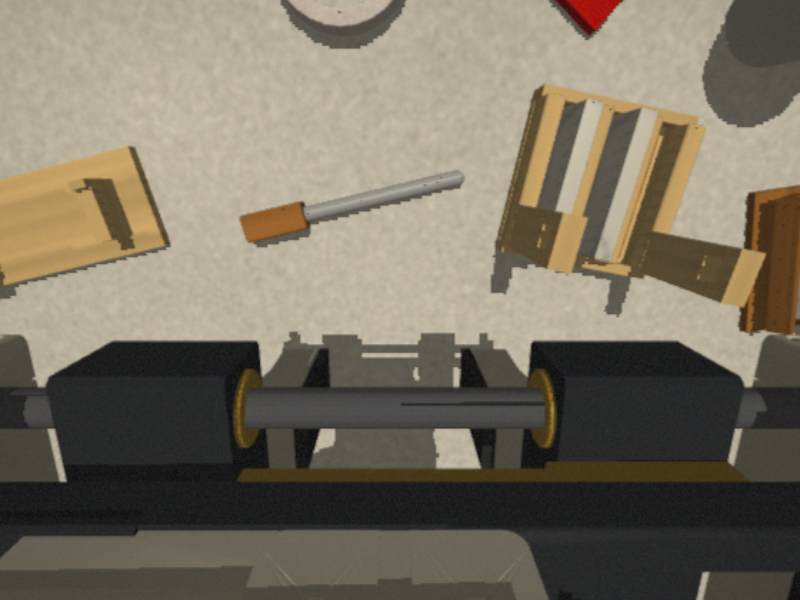

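```bash
cat >> h.py <<'E'
def bcam(n):
    d=np.load(f"pics/{n}.npz"); c=Cam("wrist",d["p"],d["q"]); b=np.load("fit.npy")[18:]
    M=np.eye(4);M[:3,:3]=R.from_rotvec(b[3:]).as_matrix();M[:3,3]=b[:3]
    c.V=np.linalg.inv(M)@c.V; c.o=np.linalg.inv(c.V)[:3,3]; return d["im"],c
E
python3 - <<'E'
from h import *
im,c=bcam("t1"); h=cv2.cvtColor(im,cv2.COLOR_RGB2HSV)
m=((h[...,1]>120)&(h[...,0]<20)&(h[...,2]>50)).astype(np.uint8)
hc=np.argwhere(m[135:175,160:225])[:,::-1]+[160,135]
r=cv2.boxPoints(cv2.minAreaRect(hc.astype(np.float32))); print(r.round(1))
# shank mask: low-saturation darker than table, near
print([c.at(x,22)[:2].round(1) for x in r])
H=c.at(hc.mean(0),20); T=c.at(((463+.5)*.7-.5,(178+.5)*.7-.5),8); T2=c.at(((308+.5)*.7-.5,(212+.5)*.7-.5),12)
print(H,T,T2,np.linalg.norm((H-T)[:2]),"yaw from H-T",np.arctan2(-(H-T)[0],(H-T)[1]))
# fit pin model: handle top-face corners + shank tip
def mod(p):
    y=p[2]; f=R.from_euler('z',y).apply
    P=f(np.array([[11,115,22],[-11,115,22],[11,65,22],[-11,65,22],[0,-66,7]]))+[p[0],p[1],0]
    return c.proj(P)
U=np.array([[240,216],[249,243],[303,203],[308,230],[463,178]]);U=(U+.5)*.7-.5
s=least_squares(lambda p:(mod(p)-U).ravel(),[560,30,.232],loss='soft_l1',x_scale=[1,1,.01]); print(s.x.round(3),(mod(s.x)-U).round(1).tolist())
E
```

```text
[[167.6 151.2]
 [212.3 140.5]
 [216.8 159.2]
 [172.  169.9]]
[array([552.2, 142.3]), array([563.8,  91.1]), array([543. ,  87.2]), array([531. , 139.2])]
[547.35775629 116.03903703  20.        ] [580.96809693 -35.26002445   8.        ] [554.62494725  89.94181898  12.        ] 154.98729303048117 yaw from H-T 0.21859542336855975
[5.66381e+02 2.73480e+01 2.21000e-01] [[0.0, 0.3], [-0.3, 0.4], [-1.5, -0.6], [0.4, -0.2], [1.4, 0.1]]
```

Run:
```python
from h import *
G=(np.array([566.8,27.3,0]),.224)
def pit(a,yaw): return (R.from_euler('z',yaw)*R.from_euler('x',a)*R.from_quat(down(-np.pi/2))).as_quat()
bot.move_ptp(W(G,[0,0,45]),pit(.038,G[1]))
bot.line_to(W(G,[0,0,2.5]),100); st("down")
bot.move_gripper(0,45); st("grip")
bot.line_to(W(G,[0,0,100]),150,pit(0,ST[1])); st("lift")
bot.line_to(W(ST,[54,-22,105]),220); st("across")
bot.line_to(W(ST,[54,-22,48.7]),100); st("pre")
```

```text
down t34.48 tcp [567.   27.4   2.8] F [-0.4  0.4  1.2] M [-0.06 -0.07 -0.03] w50.3 ff0
grip t35.21 tcp [567.   27.3   2.6] F [ 1.  -0.3  0.2] M [-0.1  -0.17 -0.04] w10.2 ff45
lift t36.01 tcp [566.   27.2  99.1] F [-0.4 -0.5 -1.8] M [-0.02  0.01  0.01] w10.7 ff45
across t37.43 tcp [601.2 303.6 105. ] F [-0.2 -0.9 -1.5] M [-0.03  0.02  0.03] w10.7 ff45
pre t38.15 tcp [601.7 304.8  49.1] F [ 0.2 -0.1 -2. ] M [ 0.04 -0.03 -0.03] w10.9 ff45
```

Run:
```python
from h import *
base=bot.read_state()["contact_force"]; ok=True
for x in (36,24,16,8,0):
    bot.line_to(W(ST,[x,-22,48.7]),70); f=bot.read_state()["contact_force"]-base
    print(x,f.round(1))
    if np.abs(f).max()>8: ok=False; break
st("in"); 
if ok:
    for z in (43,41,39.5,38.5):
        bot.line_to(W(ST,[0,-22,z]),30); f=bot.read_state()["contact_force"]-base; print(z,f.round(1))
        if f[2]>3: break
st("low")
```

```text
36 [-0.1  0.4  0.5]
24 [-0.7  1.4  0.2]
16 [-0.5  0.6  1. ]
8 [-0.9 -0.1  0.7]
0 [ 0.8  0.1 -0. ]
in t39.68 tcp [548.3 292.1  48.7] F [ 1. -0. -2.] M [ 0.06 -0.05 -0.01] w10.3 ff45
43 [0.3 0.6 0.3]
41 [-0.  -0.  -0.1]
39.5 [-0.   0.   0.6]
38.5 [-2.1 -0.   7.1]
low t40.77 tcp [548.9 292.4  39.2] F [-2.  -0.1  5.1] M [-0.24  0.71 -0.01] w10.6 ff45
```

```bash
cat >> h.py <<'E'
F=np.load("fit.npy")[9:14]; TOP=(R.from_euler('z',F[2])*R.from_euler('x',F[4])).apply([0,0,85])+[F[0],F[1],F[3]]
RP=R.from_euler('z',.139)*R.from_euler('x',.5236); QP=(RP*R.from_quat([1,0,0,0])).as_quat()
def onp(x,z): return TOP+RP.apply([x,0,z-85])   # point on plaque mid-plane
E
python3 - <<'E'
from h import *
print("top",TOP.round(1)); dn=onp(6,63)
bot.move_gripper(34); bot.pause(.1); st("rel")
bot.line_to(W(ST,[0,-22,130]),180); bot.pause(.05); snap("parked")
im,c=bcam("parked"); U=c.proj([W(ST,[0,y,45]) for y in (-85,-70,-60)]); print(U.round(), [im[int(v),int(u)].tolist() for u,v in U if 0<=u<560 and 0<=v<420])
print(dn.round(1),bot.solve_ik(dn,QP),bot.solve_ik(W(RK,[6,-36,210]),down(RK[1])))
bot.move_ptp(W(ST,[-60,-330,230]),down(0)) 
bot.move_ptp(onp(6,63+75),QP); bot.move_gripper(36); st("pre")
E
```

```text
top [ 524.3 -351.6   91.1]
rel t41.52 tcp [548.8 292.3  38.5] F [ 0.5 -0.1  0.5] M [ 0.09 -0.01  0.01] w34.0 ff0
[[277. 136.]
 [277. 156.]
 [277. 169.]] [[141, 138, 127], [156, 153, 144], [153, 147, 140]]
[ 528.7 -339.9   72. ] [-0.52743919  0.65300716  0.18407929 -0.40679709 -1.45488449  2.35787753] [ 0.03153513  0.24735135 -0.18451844  0.         -1.13892654  1.3492612 ]
pre t45.58 tcp [ 534.7 -375.9  137.8] F [-0.2 -0.1 -0.1] M [-1.7  -0.25 -0.04] w35.9 ff0
```

Run:
```python
from h import *
im,c=bcam("parked")
for y in (-50,-72,-84): print(y,[int(im[int(v),int(u)].mean()) for u,v in c.proj([W(ST,[x,y,45]) for x in range(-24,25,4)])])
b=bot.read_state()["contact_force"]
bot.line_to(onp(6,63+10),120); f=bot.read_state()["contact_force"]-b; print(f.round(1))
if np.abs(f).max()<6:
    bot.line_to(onp(6,63),50); st("at")
    bot.move_gripper(0,40); s=st("grip")
```

```text
-50 [155, 167, 177, 86, 82, 78, 142, 169, 142, 163, 158, 172, 176]
-72 [75, 170, 169, 167, 168, 80, 140, 174, 153, 169, 90, 162, 176]
-84 [152, 165, 177, 84, 83, 77, 142, 177, 149, 161, 160, 172, 174]
[ 0.2 -0.   0. ]
at t46.62 tcp [ 528.6 -339.8   71.9] F [-0.5  0.3  0. ] M [-1.71 -0.21 -0.02] w36.1 ff0
grip t47.14 tcp [ 528.8 -340.    72.1] F [ 0.1 -0.7  0.6] M [-1.82 -0.23  0.  ] w11.9 ff40
```

Run:
```python
from h import *
bot.line_to(onp(6,63+40),100); st("out")
q=down(RK[1]); g=lambda z:W(RK,[6,-36,z])
bot.line_to(np.array([535,-330,215]),180,q); st("up")
bot.line_to(g(212),180); bot.pause(.1); s=st("above"); snap("slot")
bot.line_to(g(140),100); st("140")
```

```text
out t47.69 tcp [ 531.5 -359.6  106.5] F [-0.4  0.1 -2. ] M [-2.03 -0.31 -0.  ] w11.6 ff40
up t48.56 tcp [ 534.7 -329.4  214.1] F [-0.3  0.6 -1.3] M [-0.03  0.   -0.03] w11.5 ff40
above t49.70 tcp [ 573.8 -174.7  211.9] F [-0.5 -0.4 -1.1] M [-0.04  0.    0.01] w11.7 ff40
140 t50.62 tcp [ 574.6 -173.9  140.6] F [-0.7  0.2 -1.2] M [-0.02 -0.04 -0.01] w11.6 ff40
```

Run:
```python
from h import *
g=lambda z:W(RK,[6,-36,z]); b=bot.read_state()["contact_force"]
for z in (108,100,92,86,82,80,78.5,77,76,75,74,73,72,71,70,69):
    bot.line_to(g(z),60 if z>86 else 25); f=bot.read_state()["contact_force"]-b
    print(z,f.round(1))
    if f[2]>2.5 or np.abs(f).max()>5: break
st()
```

```text
108 [ 1.3  0.2 -0.6]
100 [1.3 0.8 0.1]
92 [ 1.   0.5 -0.1]
86 [ 0.4 -0.8 -1.1]
82 [ 0.2 -0.3 -0.2]
80 [ 1.5  0.9 -0.6]
78.5 [ 0.3 -0.5  0.4]
77 [ 1.7 -0.  -0.7]
76 [ 1.5 -0.2 -0.7]
75 [ 0.9 -0.1 -0.6]
74 [ 0.4 -0.7  0.2]
73 [ 0.5 -0.8 -0.6]
72 [-0.8  0.2  2.6]
 t54.57 tcp [ 574.2 -173.8   72.3] F [-1.5  0.4  1.4] M [0.11 0.33 0.05] w11.5 ff40
```

Run:
```python
from h import *
g=lambda z:W(RK,[6,-36,z])
bot.line_to(g(71.6),20); st("press")
bot.move_gripper(22); st("rel")
bot.line_to(g(110),80); st("up")
bot.line_to(g(190),160); bot.move_ptp([480,-200,250],down(0)); bot.pause(.1); snap("end"); st("end")
im,c=bcam("end")
for z in (95,):
    for x in (-40,0,40): print(x,[int(im[int(v),int(u)].mean()) for u,v in c.proj([W(RK,[x,y,z]) for y in range(-60,-10,3)])])
cv2.imwrite("pics/end.png",im[:,:,::-1])
```

```text
press t54.82 tcp [ 574.2 -173.8   72.3] F [-3.3  0.8  6.6] M [0.33 0.93 0.05] w11.9 ff40
rel t55.28 tcp [ 574.1 -173.8   71.5] F [ 0.5 -1.2 -0.5] M [-0.05  0.01  0.04] w22.0 ff0
up t55.92 tcp [ 573.9 -173.7  110. ] F [-1.3  0.2 -0.1] M [-0.04  0.01  0.05] w22.3 ff0
end t57.25 tcp [ 480.  -199.8  248.5] F [ 0.8  0.1 -0.7] M [-0.07 -0.04 -0.01] w22.3 ff0
-40 [94, 84, 162, 158, 158, 161, 161, 184, 197, 199, 194, 166, 165, 160, 161, 80, 84]
0 [179, 138, 166, 165, 163, 68, 77, 188, 203, 204, 201, 153, 164, 163, 159, 83, 85]
40 [189, 135, 168, 166, 161, 67, 79, 137, 203, 188, 188, 146, 158, 161, 157, 71, 78]
```

Run:
```python
from h import *
print(bot.close_job())
```

```text
the job is handed in; nothing more can be done
None
```

The job is handed in at about 57 s of the 67 s limit. The pin is parked in the stand and the tall plaque stands in the rack's empty slot, checked by contact force and pixel samples only. On the first parking try the pin's handle hit the notch roof (about 30 N at the wrist), so I laid it on the table, regrasped it and parked it cleanly.

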